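# Clamp a reagent bottle with an eccentric cam

## Robot

A 6-joint arm with a two-finger parallel gripper is mounted at the origin on a cart in front of the work surface, level with it; the furniture and walls round the work are solid. World frame = base frame: x ahead of the robot, y to its left, z up, the work surface at z = 0. Lengths are in m, angles in degrees, forces in N, time in s.
With the tool pointing down it reaches from about 0.4 to 0.825 m from the base axis. Payload 7 kg.
Tool frame: the origin (TCP) lies on the centre line of the jaws, within the pads' length; the fingertips stand 19 mm ahead of it and the grasp point (between the pads) is the TCP; z points along the fingers, y is the line along which they close (so a half turn about z gives the same grasp; the last joint's range is limited). The gripper opens to 88 mm and grips with 3 to 60 N. Pads are 19 mm wide; open, the fingers measure 130 mm over their backs; the gripper's body (78 mm by 193 mm) begins 47 mm behind the grasp point.
Start: joints at [87.382, 20.546, 0.682, 0, -70.136, -16.507], TCP at [0.221, 0.638, 0.246] pointing down, gripper open.
Joint ranges: [-176.03, 176.03], [-82.01, 121.73], [-58.28, 71.71], [-173.87, 95.51], [-174.79, -0.11], [-173.66, 173.66]. Speed limits (degrees/s): [136.94, 136.94, 172.46, 180, 180, 180].

## Interface

Orientations are given as [roll, pitch, yaw] about the fixed x, y, z axes, in that order (R = Rz(yaw) Ry(pitch) Rx(roll)).
In Python, from plant import * gives the robot as it stands. The module is installed in compiled form; this text tells all that it offers.
- The arm moves only by the tool play_rows, never from a script. Its argument "deltas" is a list of rows, each a list of 6 numbers: the shift along the world's x, y, z scaled (see below), then the turn, a rotation vector about the world's x, y, z scaled (see below). A call has 1 to 10 rows; each row shifts and turns the commanded pose from where the row before left it; what a row does not reach is not made up. The controller multiplies each number of a shift by 800 mm and each number of a turn by 180 degrees. A row lasts 1/10 s, in which the tool goes at most 50 mm and 8.59 degrees, less where a joint would pass 70% of its speed; a pose out of reach is approached as far as the arm can. A call with a number of a shift or a turn outside -1 to 1 is refused whole. A call with a gripper value outside its range is refused whole. "gripper" is the gripper command: -1 is shut, 1 is fully open, values between are in proportion, set as the call begins (left out, the last holds). The fingers move at their own pace and stop on an object; the grip force is fixed at half the most. Time passes only in rows, so rows that do not move let the fingers close. It gives the time, the measured TCP pose, the force, the opening and the grip force at its end, in the units of the state.
- get_obs(): the state, without advancing time (a new reading comes with each control period).
- snapshot(name): name is "scene" or "top" or "wrist"; returns (picture, depth): 420x560x3 uint8, blue, green, red; 420x560 float32, m along the optical axis (not along the pixel's ray), 0 where there is no reading.
- camera_model(name): a dict with "fx", "fy", "cx", "cy" (pixels), "world_to_cam" (4x4, takes a point from world to camera coordinates). Camera axes: x right, y down, z forward; pixel columns grow to the right and rows downward; lengths in m; the calibration is good to about 2 mm. A picture is of the moment at which its call begins: read the wrist's pose just before it. camera_model takes no time and is no camera call; for the wrist camera it gives the pose at the moment of the call.
- close_job(): hands the job in; it is judged then, once.
The state is a dict: "clock": time; "joint_pos": joint angles; "qvel": joint speeds; "tau": joint torques, N m; "tool_pos": TCP position; "orientation": TCP orientation; "force": force on the tool from outside, world axes, zero at the start; "moment": the same for the moment, N m; "opening": finger opening in m; "gripper_force": force on a finger pad.
Only numpy, scipy, OpenCV 4.12 (cv2) and the standard library are available. Lean on these libraries where they do the work, as an engineer would, in place of code of your own. Each camera call takes 0.05 s, during which the arm holds its last target. There are 200 camera calls.

## Task

Stand the small amber bottle with the red cap upright on the eccentric clamp's base plate, between the white cam disc and the blue V-jaw, and let go of it. Then turn the red T-handle clockwise (seen from above) until the cam's lobe bears firmly on the bottle and holds it against the sprung jaw with about 12 newtons, and let go of the handle; the bottle is glass, so never press it with more than 25 newtons. Leave the big black-capped bottle, the beaker and the weighing bottle where they stand.

Things in the scene. Friction and masses are not known exactly. Their poses are not given: they have to be found in the camera images.
- bottle: the part: amber glass bottle with a red screw cap, loose, upright, 0.14 to 0.28 kg. 108 mm tall; round body 51 mm in diameter, straight from 0 to 77 mm up; cap 33 mm in diameter from 90 to 108 mm up (take it by the cap from above). Origin: centre of its underside, z up
- clamp: the eccentric clamp, fixed to the bench: aluminium base plate 100 x 195 mm, 8 mm thick, on rubber feet, from y = -55 to +140 mm in its own frame. Origin: on the cam's pivot axis at the plate's underside, 6 mm above the worktop's zero height, z up; its +y points from the pivot to the jaw (the clamping line). The white cam sits round the pivot, the blue jaw at the other end
- seat (a point): a point fixed on the clamp's plate (upper face), at x = -12, y = +65 mm in the clamp's frame. The jaw, a blue smooth 90-degree V-block 55 mm high, opens towards the cam. Its carrier is locked somewhere within 6 mm along y and is not measured: the bottle first sits in the V with its axis up to 3 mm either side of this point. Pressed on, the V gives back along y on a spring, 8 N/mm, up to 7 mm
- nest (a point): middle of the round black mark on the plate's upper face (8 mm above its underside), at x = -12, y = +57 mm in the clamp's frame; axes as the clamp. A bottle set down here stands free, 3 mm or more from the cam and from the jaw
- cam: white cam disc with stem and T-handle, turning as one about the clamp's pivot axis. Origin on that axis at the height of the clamp's origin, z up. Disc: 76 mm in diameter, from 14 to 38 mm above the plate's upper face, its centre 16 mm off the axis, at (-8, -14) mm in this body's own x, y: with the body's axes parallel to the clamp's it is fully released, the lobe away from the jaw
- big_bottle: bystander: amber bottle with a black cap, 67 mm in diameter, 142 mm tall, loose; origin: centre of its underside. Leave it alone
- beaker: bystander: glass beaker 54 mm in diameter, 70 mm tall, loose; origin: centre of its underside. Leave it alone
- weighing_bottle: bystander: small open glass weighing bottle 35 mm in diameter, 36 mm tall, loose; origin: centre of its underside. Leave it alone
- lobe (a point): centre of the disc's upper face. The cam tightens clockwise seen from above; it starts 0.18 to 0.38 rad from fully released and has a stop at 2.0 rad. This point then swings round the clamp's -x side to the jaw, pushing the bottle 10 to 16 mm per rad. Depending on where the jaw is locked the bottle is firm somewhere from 1.0 to 1.5 rad. The cam stays where it is let go
- handle (a point): point on the pivot axis at mid-height of the red T-bar, 127 mm above the plate's upper face; axes turn with it, z up. The bar is 70 mm long (this point's x), 16 mm thick (its y), 26 mm tall, above the bottle's cap. To turn it slowly takes 0.25 to 0.4 N m while the cam is free or pushes the loose bottle along; once the bottle is in the V this grows by about 0.02 N m per newton on the bottle (some 0.25 N m at 12 N)

How it is judged:
By the outcome, as a careful person would: the job done as asked, in the order asked, and still so for the second after the job is handed in, with the robot touching nothing.
It also fails if it takes over 64 s, if anything falls off the work surface, if the arm or the gripper's body presses on something with over 40 N, if the wrist force passes 120 N, or if a joint passes its speed limit or range.

## Working session

There is one attempt and no reset: what is moved stays moved. The work goes in short steps, Python scripts to look and compute and a tool call to move; the robot and the scene stay as the last step left them, time stands still between calls to the robot, and variables do not carry over. Pictures are saved under pics/ and viewed, at most 10 in all, crops included, and the job is handed in when it is done.

Besides the shell and the picture viewer there is one more tool, called after "Request:" as name(argument=value, ...), one argument or row to a line, values as JSON. play_rows: Moves the arm, as the interface text tells. Its arguments: {"type":"object","properties":{"deltas":{"type":"array","items":{"type":"array","items":{"type":"number","minimum":-1,"maximum":1}}},"gripper":{"type":"number"}},"required":["deltas"]}

```bash
mkdir -p pics; python3 - <<'E'
from plant import *
import cv2,numpy as np
o=get_obs();print(o)
for n in("scene","top"):
    p,d=snapshot(n);cv2.imwrite(f"pics/{n}0.png",p);np.save(f"{n}d.npy",d)
    m=camera_model(n);print(n,m)
E
```

```text
{'clock': 0.0, 'joint_pos': array([ 8.73817247e+01,  2.05914295e+01,  6.32455600e-01, -2.04510266e-02,
       -7.01358650e+01, -1.65076945e+01]), 'qvel': array([ 0.04638904, -0.03510847,  0.14334956, -0.02365886,  0.03991159,
        0.04256508]), 'tau': array([ 6.23291089e-05, -5.82719707e+01,  2.93037558e+01,  6.99671522e+00,
        6.81251142e-03, -1.67617941e-04]), 'tool_pos': array([0.22102262, 0.63728958, 0.24461168]), 'orientation': array([ 1.79903607e+02, -8.51786536e-03, -1.91329277e+01]), 'force': array([0.48338402, 0.03989656, 0.19362315]), 'moment': array([-0.06502234, -0.0116437 ,  0.00150642]), 'gripper_force': 0.0, 'opening': 0.08777794641383507}
scene {'fx': 420.359343557034, 'fy': 420.359343557034, 'cx': 282.8474427236645, 'cy': 204.22527660769867, 'world_to_cam': array([[ 0.91194345, -0.41031095,  0.00201585, -0.52402939],
       [-0.23169987, -0.51901063, -0.82276554,  0.28534185],
       [ 0.33863596,  0.74984858, -0.56837733,  0.88401575],
       [ 0.        ,  0.        ,  0.        ,  1.        ]])}
top {'fx': 412.39879446081335, 'fy': 412.39879446081335, 'cx': 280.159420447861, 'cy': 211.85036897346606, 'world_to_cam': array([[ 0.02484851, -0.99968363,  0.00389781,  0.05662785],
       [-0.96515974, -0.02500593, -0.26046379,  0.6424754 ],
       [ 0.26047885,  0.00271013, -0.96547575,  0.96538559],
       [ 0.        ,  0.        ,  0.        ,  1.        ]])}
```

View pics/top0.png

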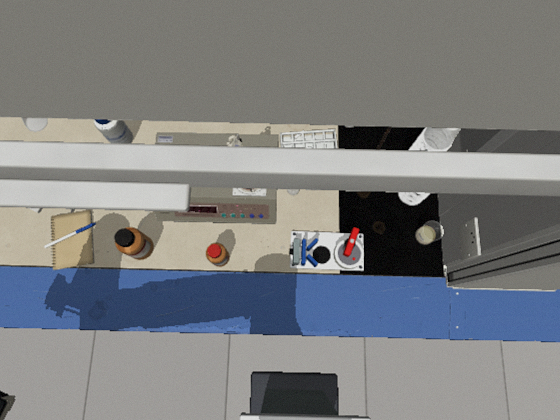

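View pics/scene0.png

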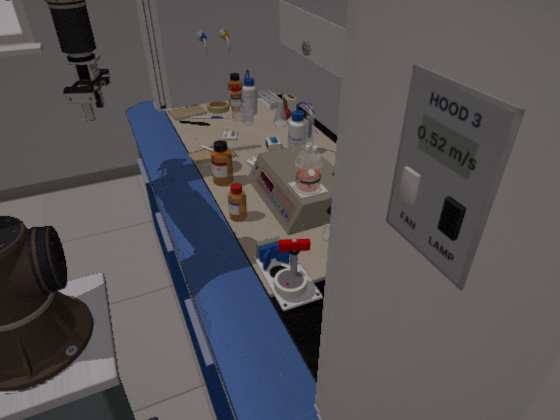

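The top view shows the red cap at about (217,250), the black nest mark at (321,254), the cam disc at (349,252), the red T-bar at (352,242) and the jaw at x≈305. The big bottle is at (130,238). Pale bars cross the picture at rows 140–205. Next I'll measure these.

```bash
cat > h.py <<'E'
from plant import *
import cv2,numpy as np
def ray(m,u,v):
    T=np.linalg.inv(m["world_to_cam"]);d=T[:3,:3]@np.array([(u-m["cx"])/m["fx"],(v-m["cy"])/m["fy"],1.]);return T[:3,3],d
def onz(m,u,v,z):
    o,d=ray(m,u,v);return o+d*(z-o[2])/d[2]
def dep(m,u,v,d):
    o,r=ray(m,u,v);return o+r*d
def blobs(mask,amin=15):
    n,l,s,c=cv2.connectedComponentsWithStats(mask.astype(np.uint8));return [(s[i][:5].tolist(),c[i].round(1).tolist(),l==i) for i in range(1,n) if s[i][4]>=amin]
def red(p):
    h=cv2.cvtColor(p,cv2.COLOR_BGR2HSV);return ((h[...,0]<6)|(h[...,0]>174))&(h[...,1]>170)&(h[...,2]>90)
E
python3 - <<'E'
from h import *
p=cv2.imread("pics/top0.png");d=np.load("topd.npy");m=camera_model("top")
def P(u,v): return dep(m,u,v,d[v,u]).round(3)
for u,v in [(20,155),(250,155),(450,165),(100,195),(250,190),(280,60),(400,100),(245,210),(500,250),(425,230),(321,254),(300,60)]: print((u,v),d[v,u],P(u,v))
for s,c,l in blobs(red(p)):
    pts=np.array([dep(m,u,v,d[v,u]) for v,u in np.argwhere(l)])
    print(s,c,np.median(pts,0).round(4),pts.max(0).round(3))
    print(' rect',cv2.minAreaRect(np.argwhere(l)[:,::-1].astype(np.float32)))
g=cv2.resize(p[225:275,195:375],None,fx=4.4,fy=4.4,interpolation=cv2.INTER_CUBIC);cv2.imwrite("pics/c1.png",g)
E
```

```text
(20, 155) 0.33146435 [0.492 0.281 0.79 ]
(250, 155) 0.33196634 [0.497 0.096 0.79 ]
(450, 165) 0.33119455 [ 0.493 -0.064  0.79 ]
(100, 195) 0.35148185 [0.469 0.225 0.763]
(250, 190) 1.0314718 [0.687 0.15  0.117]
(280, 60) 0.16037196 [0.466 0.072 0.96 ]
(400, 100) 0.1870017 [0.466 0.018 0.932]
(245, 210) 1.071167 [0.649 0.164 0.066]
(500, 250) 0.82761997 [ 0.52  -0.371  0.282]
(425, 230) 1.111754 [ 0.619 -0.318  0.015]
(321, 254) 0.0 [0.367 0.07  1.099]
(300, 60) 0.16016544 [0.466 0.064 0.96 ]
[344, 227, 15, 29, 173] [350.9, 241.3] [ 0.5517 -0.0936  0.1542] [0.59  0.07  1.099]
 rect ((351.0583801269531, 241.33941650390625), (6.834860324859619, 29.817081451416016), 19.983104705810547)
[208, 244, 13, 14, 143] [213.9, 250.5] [0.5331 0.2303 0.1131] [0.549 0.248 1.099]
 rect ((214.0, 250.5), (13.0, 12.0), 90.0)
```

View pics/c1.png

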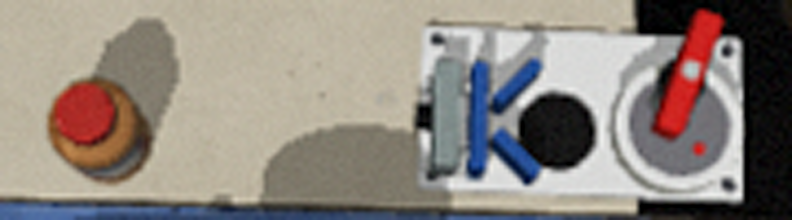

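The crop shows the bottle's cap, the V-jaw, the black nest mark, the cam disc and the tilted T-bar. Next I'll compute the geometry from these.

```bash
cat >> h.py <<'E'
def tri(m1,a,m2,b):
    o1,d1=ray(m1,*a);o2,d2=ray(m2,*b)
    s=np.linalg.lstsq(np.c_[d1,-d2],o2-o1,rcond=None)[0]
    q1,q2=o1+d1*s[0],o2+d2*s[1];return (q1+q2)/2,np.linalg.norm(q1-q2)
E
python3 - <<'E'
from h import *
p=cv2.imread("pics/top0.png");d=np.load("topd.npy");m=camera_model("top")
q=cv2.imread("pics/scene0.png");ms=camera_model("scene")
print('scene red',[(s,c) for s,c,_ in blobs(red(q))])
T=blobs(red(p));print('cap',onz(m,*T[1][1],.106).round(4),'handle',onz(m,*T[0][1],.150).round(4))
g=p.max(2)
for s,c,l in blobs((g<40)):
    if 300<c[0]<340 and 240<c[1]<265: print('nest',s,c,onz(m,*c,.014).round(4))
h=cv2.cvtColor(p,cv2.COLOR_BGR2HSV)
# bar long axis on plane z=.152
y,x=np.nonzero(T[0][2]);W=np.array([onz(m,u,v,.152)[:2] for u,v in zip(x,y)]);
r=cv2.minAreaRect(W.astype(np.float32)*1000);C=np.cov(W.T);e,v=np.linalg.eigh(C);print('bar',r,np.degrees(np.arctan2(v[1,1],v[0,1])))
# plate white
w=(h[...,1]<40)&(g>150);w[:225]=0;w[275:]=0;w[:,:285]=0;w[:,370:]=0
y,x=np.nonzero(w);W=np.array([onz(m,u,v,.014)[:2] for u,v in zip(x,y)])*1000
print('plate',cv2.minAreaRect(W.astype(np.float32)),cv2.boxPoints(cv2.minAreaRect(W.astype(np.float32))).round(1))
for u,v in [(190,255),(260,255),(240,235)]: print(dep(m,u,v,d[v,u]).round(4))
E
```

```text
scene red [([231, 184, 11, 5, 49], [235.6, 186.0]), ([278, 239, 32, 11, 271], [294.0, 243.7])]
cap [0.5337 0.2315 0.106 ] handle [ 0.5562 -0.0946  0.15  ]
nest [313, 247, 17, 16, 217] [321.0, 254.4] [ 0.5459 -0.0381  0.014 ]
bar ((556.0670776367188, -94.67703247070312), (15.726370811462402, 71.86749267578125), 69.5987777709961) 159.11112427237788
plate ((562.9371948242188, -46.34843444824219), (126.63629913330078, 208.32708740234375), 1.4504987001419067) [[ 497.    56.2]
 [ 502.3 -152.1]
 [ 628.9 -148.9]
 [ 623.6   59.4]]
[0.5371 0.3111 0.0037]
[0.5417 0.124  0.0045]
[0.5954 0.1805 0.0018]
```

Request:
play_rows(
  deltas=[
    [0.038,-0.049,0,0,0,-0.0394],
    [0.038,-0.049,0,0,0,-0.0394],
    [0.038,-0.049,0,0,0,-0.0394],
    [0.038,-0.049,0,0,0,-0.0394],
    [0.038,-0.049,0,0,0,-0.0394],
    [0.038,-0.049,0,0,0,-0.0394],
    [0.038,-0.049,0,0,0,-0.0394],
    [0.038,-0.049,0,0,0,-0.0394],
    [0.038,-0.049,0,0,0,-0.0394],
    [0.038,-0.049,0,0,0,-0.0394],
  ],
  gripper=1,
)

```text
clock: 1.1
tool_pos: [0.5259, 0.2439, 0.2455]
orientation: [180.0, -0.0, -90.3]
force: [0.4, 1.2, -0.1]
opening: 0.088
gripper_force: 0.0
```

Request:
play_rows(
  deltas=[
    [0,0,0,0,0,0],
    [0,0,0,0,0,0],
  ],
)

```text
clock: 1.3
tool_pos: [0.5256, 0.2444, 0.245]
orientation: [180.0, -0.0, -90.2]
force: [0.6, 0.3, 0.2]
opening: 0.088
gripper_force: 0.0
```

```bash
python3 - <<'E'
from h import *
o=get_obs();print(o["tool_pos"],o["orientation"],o["joint_pos"].round(1));m=camera_model("wrist")
p,d=snapshot("wrist");cv2.imwrite("pics/w1.png",p);np.save("w1d.npy",d)
print(np.linalg.inv(m["world_to_cam"]).round(3))
for s,c,l in blobs(red(p)): print(s,c,onz(m,*c,.108).round(4),np.median(d[l]))
E
```

```text
[0.52558408 0.24438478 0.24503394] [ 1.79953668e+02 -2.42212538e-02 -9.01819017e+01] [ 44.3  11.7 -11.7  -0.  -66.7 -44.4]
[[-1.     0.003 -0.     0.524]
 [ 0.002  0.951  0.308  0.16 ]
 [ 0.001  0.308 -0.951  0.384]
 [ 0.     0.     0.     1.   ]]
[255, 174, 40, 38, 1181] [274.7, 192.7] [0.5321 0.2314 0.108 ] 0.2802043
```

View pics/w1.png

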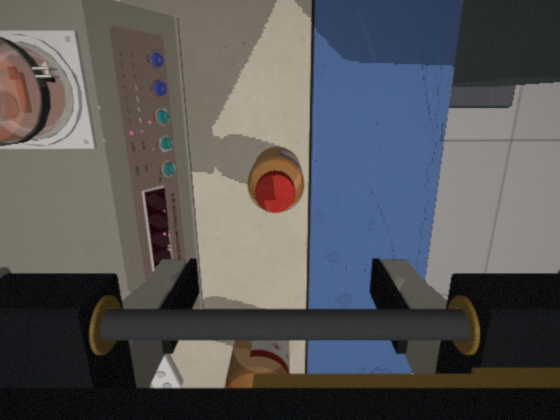

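The wrist view shows the cap at (275,193) and the balance to its left, close to where the left finger will pass. I'll descend with the fingers only partly open.

Request:
play_rows(
  deltas=[
    [0.0047,-0.008,0,0,0,0],
    [0.0047,-0.008,0,0,0,0],
    [0,0,-0.04,0,0,0],
    [0,0,-0.04,0,0,0],
    [0,0,-0.04,0,0,0],
    [0,0,-0.026,0,0,0],
    [0,0,-0.02,0,0,0],
    [0,0,-0.01,0,0,0],
    [0,0,0,0,0,0],
  ],
  gripper=0.25,
)

```text
clock: 2.25
tool_pos: [0.5321, 0.2329, 0.1039]
orientation: [179.9, -0.1, -90.0]
force: [0.6, 0.0, -0.6]
opening: 0.0547
gripper_force: 0.0
```

Request:
play_rows(
  deltas=[
    [0,0,0,0,0,0],
    [0,0,0,0,0,0],
    [0,0,0,0,0,0],
    [0,0,0,0,0,0],
    [0,0,0,0,0,0],
    [0,0,0,0,0,0],
  ],
  gripper=-1,
)

```text
clock: 2.85
tool_pos: [0.5334, 0.2335, 0.1064]
orientation: [-179.9, 0.1, -90.0]
force: [-1.5, -0.5, 5.2]
opening: 0.0406
gripper_force: 23.4
```

The opening of 40 mm and the upward force suggest the tips are on the shoulder. I'll reopen, rise 9 mm and grip again.

Request:
play_rows(
  deltas=[
    [0,0,0,0,0,0],
    [0,-0.001,0.006,0,0,0],
    [0,-0.001,0.005,0,0,0],
    [0,0,0,0,0,0],
  ],
  gripper=0.25,
)

```text
clock: 3.25
tool_pos: [0.5331, 0.2315, 0.1145]
orientation: [-179.9, 0.1, -90.0]
force: [0.2, -0.0, -0.6]
opening: 0.0544
gripper_force: 0.0
```

Request:
play_rows(
  deltas=[
    [0,0,0,0,0,0],
    [0,0,0,0,0,0],
    [0,0,0,0,0,0],
    [0,0,0,0,0,0],
    [0,0,0,0,0,0],
    [0,0,0,0,0,0],
  ],
  gripper=-1,
)

```text
clock: 3.85
tool_pos: [0.5326, 0.2313, 0.1134]
orientation: [180.0, -0.0, -90.0]
force: [0.8, 0.2, -1.0]
opening: 0.0325
gripper_force: 30.0
```

Request:
play_rows(
  deltas=[
    [0,0,0.02,0,0,0],
    [0,0,0.035,0,0,0],
    [0,0,0.035,0,0,0],
    [0,0,0.035,0,0,0],
    [0,-0.03,0,0,0,0],
    [0,-0.05,0,0,0,0],
    [0,-0.06,0,0,0,0],
    [0,-0.05,0,0,0,0],
    [0,-0.035,0,0,0,0],
    [0,0,0,0,0,0],
  ],
)

```text
clock: 4.85
tool_pos: [0.5317, 0.0483, 0.2132]
orientation: [179.9, -0.0, -90.2]
force: [0.8, 0.9, -2.6]
opening: 0.0325
gripper_force: 30.0
```

Request:
play_rows(
  deltas=[
    [0,0,0,0,0,0],
    [0,0,0,0,0,0],
  ],
)

```text
clock: 5.05
tool_pos: [0.5327, 0.0518, 0.2134]
orientation: [180.0, 0.0, -90.0]
force: [0.4, 1.2, -3.0]
opening: 0.0325
gripper_force: 30.0
```

```bash
python3 - <<'E'
from h import *
o=get_obs();print(o["tool_pos"],o["orientation"],o["force"]);m=camera_model("wrist")
p,d=snapshot("wrist");cv2.imwrite("pics/w2.png",p);np.save("w2d.npy",d)
for s,c,l in blobs(red(p)): print(s,c,onz(m,*c,.154).round(4),np.median(d[l]))
for s,c,l in blobs(p.max(2)<45,200): print('dark',s,c,onz(m,*c,.014).round(4))
E
```

```text
[0.53266372 0.05180655 0.21341218] [ 1.79988485e+02  7.27973708e-03 -9.00369482e+01] [ 0.3857969   1.16904444 -3.01653349]
[262, 0, 37, 11, 253] [283.0, 3.6] [ 0.5321 -0.0792  0.154 ] 0.17592558
[249, 252, 71, 57, 3159] [283.6, 284.1] [0.5318 0.0796 0.154 ] 0.15830626
dark [0, 0, 199, 37, 7341] [98.7, 18.0] [ 0.6924 -0.1013  0.014 ]
dark [225, 0, 30, 11, 209] [239.4, 4.7] [ 0.5699 -0.1114  0.014 ]
dark [245, 68, 50, 53, 2030] [269.7, 93.9] [ 0.5448 -0.039   0.014 ]
dark [21, 216, 32, 25, 609] [34.9, 228.8] [0.7911 0.0939 0.014 ]
dark [232, 259, 20, 53, 582] [243.3, 288.4] [0.5765 0.1641 0.014 ]
dark [317, 259, 20, 53, 574] [324.8, 288.5] [0.4865 0.1642 0.014 ]
dark [0, 274, 560, 146, 30950] [219.7, 370.9] [0.6091 0.2765 0.014 ]
dark [348, 274, 154, 99, 12123] [424.6, 321.5] [0.3709 0.2069 0.014 ]
```

View pics/w2.png

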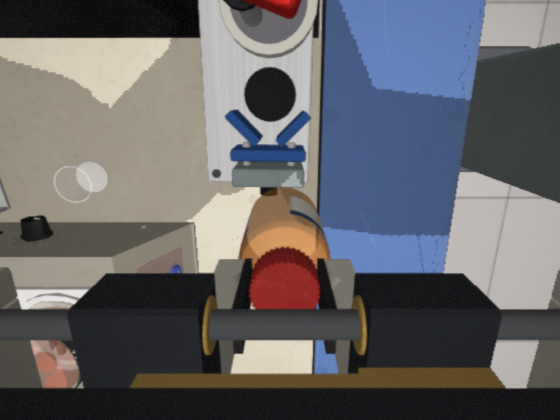

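The wrist view shows the nest at (270,94), which maps to (0.545, -0.039) and agrees with the top camera. The weighing bottle at (82,182) is well clear of the path.

Request:
play_rows(
  deltas=[
    [0.004,-0.028,0,0,0,0],
    [0.004,-0.035,0,0,0,0],
    [0.004,-0.03,0,0,0,0],
    [0.004,-0.02,0,0,0,0],
    [0,0,0,0,0,0],
    [0,0,-0.03,0,0,0],
    [0,0,-0.03,0,0,0],
    [0,0,-0.025,0,0,0],
    [0,0,-0.015,0,0,0],
    [0,0,0,0,0,0],
  ],
)

```text
clock: 6.1
tool_pos: [0.5446, -0.0384, 0.1319]
orientation: [179.8, -0.0, -90.0]
force: [-0.4, -0.2, -2.5]
opening: 0.0322
gripper_force: 30.0
```

Request:
play_rows(
  deltas=[
    [0,0,0,0,0,0],
    [0,0,0,0,0,0],
  ],
)

```text
clock: 6.3
tool_pos: [0.5463, -0.0387, 0.1347]
orientation: [-179.9, 0.0, -90.0]
force: [0.5, -0.1, -1.3]
opening: 0.0324
gripper_force: 30.0
```

Request:
play_rows(
  deltas=[
    [0,0,-0.002,0,0,0],
    [0,0,0,0,0,0],
  ],
)

```text
clock: 6.5
tool_pos: [0.5457, -0.039, 0.1324]
orientation: [-179.9, 0.0, -90.0]
force: [-0.2, -0.6, -2.1]
opening: 0.0324
gripper_force: 30.0
```

Request:
play_rows(
  deltas=[
    [0,0,-0.002,0,0,0],
    [0,0,0,0,0,0],
  ],
)

```text
clock: 6.7
tool_pos: [0.5454, -0.0392, 0.1303]
orientation: [180.0, 0.0, -90.1]
force: [0.0, 0.4, -3.2]
opening: 0.0319
gripper_force: 30.0
```

Request:
play_rows(
  deltas=[
    [0,0,-0.002,0,0,0],
    [0,0,0,0,0,0],
  ],
)

```text
clock: 6.9
tool_pos: [0.5453, -0.0391, 0.1285]
orientation: [180.0, -0.0, -90.1]
force: [-0.8, 0.9, -2.6]
opening: 0.0322
gripper_force: 30.0
```

Still hanging (about -2.6 N), so I'll keep lowering.

Request:
play_rows(
  deltas=[
    [0,0,-0.0015,0,0,0],
    [0,0,0,0,0,0],
  ],
)

```text
clock: 7.1
tool_pos: [0.5454, -0.0391, 0.1274]
orientation: [180.0, -0.0, -90.0]
force: [-0.1, 0.9, -2.2]
opening: 0.0322
gripper_force: 30.0
```

Request:
play_rows(
  deltas=[
    [0,0,-0.0015,0,0,0],
    [0,0,0,0,0,0],
  ],
)

```text
clock: 7.3
tool_pos: [0.5454, -0.0391, 0.1262]
orientation: [180.0, -0.0, -90.0]
force: [-0.1, 0.2, -2.7]
opening: 0.0327
gripper_force: 30.0
```

Request:
play_rows(
  deltas=[
    [0,0,-0.0013,0,0,0],
    [0,0,0,0,0,0],
  ],
)

```text
clock: 7.5
tool_pos: [0.5454, -0.0391, 0.1252]
orientation: [180.0, -0.0, -90.0]
force: [-0.9, 0.0, -2.7]
opening: 0.0321
gripper_force: 30.0
```

Request:
play_rows(
  deltas=[
    [0,0,-0.0013,0,0,0],
    [0,0,0,0,0,0],
  ],
)

```text
clock: 7.7
tool_pos: [0.5454, -0.0391, 0.1242]
orientation: [180.0, 0.0, -90.0]
force: [0.5, 0.0, -3.5]
opening: 0.0324
gripper_force: 30.0
```

Request:
play_rows(
  deltas=[
    [0,0,-0.0013,0,0,0],
    [0,0,0,0,0,0],
  ],
)

```text
clock: 7.9
tool_pos: [0.5454, -0.0391, 0.1231]
orientation: [180.0, -0.0, -90.0]
force: [0.3, -0.1, -2.5]
opening: 0.0322
gripper_force: 30.0
```

Request:
play_rows(
  deltas=[
    [0,0,-0.0013,0,0,0],
    [0,0,0,0,0,0],
  ],
)

```text
clock: 8.1
tool_pos: [0.5458, -0.0391, 0.1227]
orientation: [-180.0, -0.0, -90.0]
force: [-0.3, -0.2, 3.2]
opening: 0.0325
gripper_force: 30.0
```

Touchdown. Release and retreat up.

Request:
play_rows(
  deltas=[
    [0,0,0,0,0,0],
    [0,0,0,0,0,0],
    [0,0,0,0,0,0],
    [0,0,0,0,0,0],
    [0,0,0.01,0,0,0],
    [0,0,0.02,0,0,0],
    [0,0,0.04,0,0,0],
    [0,0,0.05,0,0,0],
    [0,0.03,0.02,0,0,0],
    [0,0.04,0,0,0,0],
  ],
  gripper=0.3,
)

```text
clock: 9.1
tool_pos: [0.547, 0.017, 0.2383]
orientation: [-179.7, 0.1, -90.1]
force: [0.0, 0.3, -0.3]
opening: 0.0568
gripper_force: 0.0
```

Request:
play_rows(
  deltas=[
    [0,0.04,0,0,0,0],
    [0,0,0,0,0,0],
    [0,0,0,0,0,0],
  ],
)

```text
clock: 9.4
tool_pos: [0.5454, 0.0495, 0.2347]
orientation: [-180.0, 0.0, -90.0]
force: [-0.7, -0.5, -0.4]
opening: 0.0572
gripper_force: 0.0
```

```bash
python3 - <<'E'
from h import *
o=get_obs();print(o["tool_pos"],o["orientation"],o["force"],o["moment"],o["joint_pos"].round(1));m=camera_model("wrist")
p,d=snapshot("wrist");cv2.imwrite("pics/w3.png",p);q,_=snapshot("top");mt=camera_model("top")
T=blobs(red(q));W=None
for s,c,l in T:
    y,x=np.nonzero(l);W=np.array([onz(mt,u,v,.152)[:2] for u,v in zip(x,y)])*1000
    print('top',s,c,onz(mt,*c,.116).round(4),cv2.minAreaRect(W.astype(np.float32)))
for s,c,l in blobs(red(p)):
    y,x=np.nonzero(l);W=np.array([onz(m,u,v,.152)[:2] for u,v in zip(x,y)])*1000
    e,v=np.linalg.eigh(np.cov(W.T))
    print(s,c,'cap',onz(m,*c,.119).round(4),'bar',onz(m,*c,.15).round(4),cv2.minAreaRect(W.astype(np.float32)),np.degrees(np.arctan2(v[1,1],v[0,1])))
E
```

```text
[0.54542924 0.04953191 0.23468804] [-1.79981718e+02  4.80725967e-03 -8.99513382e+01] [-0.7069436  -0.53453617 -0.43149628] [ 0.0251812  -0.06448389  0.01626955] [ 25.7   9.  -16.4   0.  -64.5 -25.6]
top [344, 227, 16, 29, 175] [351.0, 240.8] [ 0.5642 -0.1007  0.116 ] ((557.095947265625, -95.08820343017578), (16.98533821105957, 69.736572265625), 69.05804443359375)
top [319, 241, 14, 14, 139] [325.7, 247.2] [ 0.5469 -0.0393  0.116 ] ((540.3241577148438, -35.4151611328125), (29.372196197509766, 28.608814239501953), 45.796897888183594)
[255, 0, 68, 24, 913] [296.8, 7.9] cap [ 0.5363 -0.0924  0.119 ] bar [ 0.5373 -0.0853  0.15  ] ((542.0353393554688, -83.03224182128906), (37.66215133666992, 11.500082015991211), 0.08378990739583969) 172.3362583413728
[261, 70, 46, 49, 1739] [283.4, 94.2] cap [ 0.545  -0.0395  0.119 ] bar [ 0.5449 -0.0389  0.15  ] ((544.8485717773438, -38.685672760009766), (27.319738388061523, 27.464374542236328), 0.08848050981760025) 157.47041941012708
[0, 228, 17, 3, 50] [7.8, 229.0] cap [0.7611 0.0609 0.119 ] bar [0.7347 0.0492 0.15  ] ((733.00146484375, 48.473731994628906), (11.114429473876953, 1.4569309949874878), 0.09390831738710403) -179.87789584808021
```

View pics/w3.png

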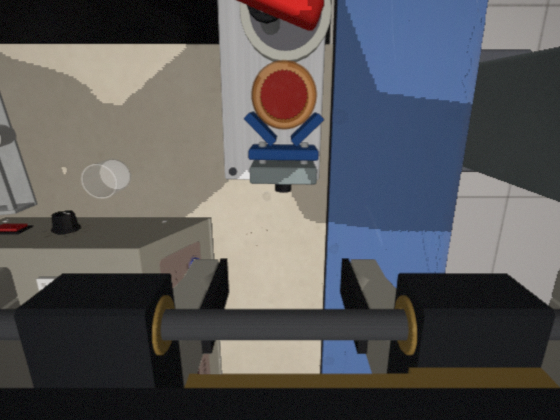

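The bottle stands upright on the nest at (285,94) in the wrist view, or (0.545, -0.039). Now to hover over the handle.

Request:
play_rows(
  deltas=[
    [0.0015,-0.0201,0,0,0,0.0429],
    [0.0015,-0.0201,0,0,0,0.0429],
    [0.0015,-0.0201,0,0,0,0.0429],
    [0.0015,-0.0201,0,0,0,0.0429],
    [0.0015,-0.0201,0,0,0,0.0429],
    [0.0015,-0.0201,0,0,0,0.0429],
    [0.0015,-0.0201,0,0,0,0.0429],
    [0.0015,-0.0201,0,0,0,0.0429],
    [0.0015,-0.0201,0,0,0,0.0429],
    [0,0,0,0,0,0],
  ],
  gripper=0.2,
)

```text
clock: 10.5
tool_pos: [0.556, -0.0981, 0.2341]
orientation: [180.0, 0.0, -20.5]
force: [0.7, 0.8, -0.5]
opening: 0.0528
gripper_force: 0.0
```

Request:
play_rows(
  deltas=[
    [0,0,0,0,0,0],
    [0,0,0,0,0,0],
  ],
)

```text
clock: 10.7
tool_pos: [0.5562, -0.0959, 0.2342]
orientation: [-180.0, 0.0, -20.7]
force: [-0.6, 0.9, 0.3]
opening: 0.0527
gripper_force: 0.0
```

```bash
python3 - <<'E'
from h import *
o=get_obs();print(o["tool_pos"],o["orientation"],o["force"],o["moment"],o["joint_pos"].round(1));m=camera_model("wrist")
p,d=snapshot("wrist");cv2.imwrite("pics/w4.png",p)
for s,c,l in blobs(red(p),100):
    y,x=np.nonzero(l);W=np.array([onz(m,u,v,.154)[:2] for u,v in zip(x,y)])*1000
    print(s,c,onz(m,*c,.15).round(4),cv2.minAreaRect(W.astype(np.float32)),'cap',onz(m,*c,.119).round(4))
E
```

```text
[ 0.5561507  -0.09586215  0.234223  ] [-1.79997217e+02  1.89047455e-03 -2.07133322e+01] [-0.58071163  0.85725605  0.29506162] [-0.00717005 -0.03732283  0.00273079] [ 10.1  10.6 -14.5  -0.  -64.9  59.2]
[271, 175, 24, 99, 1947] [283.0, 222.4] [ 0.5605 -0.0972  0.15  ] ((559.3089599609375, -96.52192687988281), (15.297075271606445, 70.16564178466797), 69.83331298828125) cap [ 0.5503 -0.0933  0.119 ]
[202, 227, 42, 40, 1148] [223.7, 245.0] [ 0.5595 -0.0526  0.15  ] ((560.8927001953125, -53.96836471557617), (27.541343688964844, 27.31058120727539), 50.896366119384766) cap [ 0.5491 -0.0424  0.119 ]
```

View pics/w4.png

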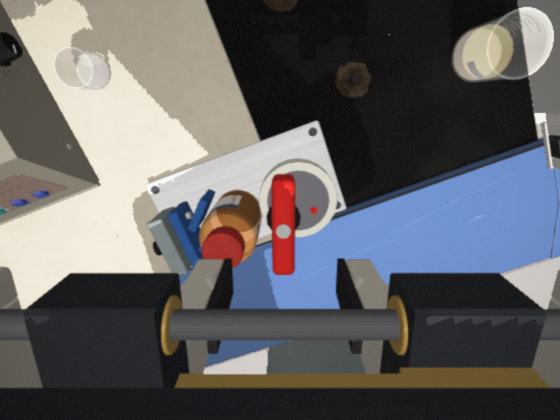

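The bar lies along the tool's x, centred between the fingers at u≈283, and the bottle is at (223,245). Descend and grip.

Request:
play_rows(
  deltas=[
    [0,0,-0.03,0,0,0],
    [0,0,-0.03,0,0,0],
    [0,0,-0.025,0,0,0],
    [0,0,-0.015,0,0,0],
    [0,0,-0.01,0,0,0],
    [0,0,0,0,0,0],
    [0,0,0,0,0,0],
  ],
)

```text
clock: 11.45
tool_pos: [0.5568, -0.0957, 0.1469]
orientation: [-180.0, -0.1, -20.5]
force: [-0.4, -0.1, 0.2]
opening: 0.0526
gripper_force: 0.0
```

Request:
play_rows(
  deltas=[
    [0,0,0,0,0,0],
    [0,0,0,0,0,0],
    [0,0,0,0,0,0],
    [0,0,0,0,0,0],
    [0,0,0,0,0,0],
    [0,0,0,0,0,0],
  ],
  gripper=-1,
)

```text
clock: 12.05
tool_pos: [0.5566, -0.0954, 0.1465]
orientation: [-180.0, -0.0, -20.5]
force: [0.6, 3.7, 2.6]
opening: 0.0223
gripper_force: 30.0
```

```bash
cat > s.py <<'E'
from plant import *
o=get_obs();print(round(o["clock"],2),"F",o["force"].round(1),"M",o["moment"].round(3),"yaw",o["orientation"].round(2),o["tool_pos"].round(4),"j6",o["joint_pos"][5].round(1),"tau6",o["tau"][5].round(3),o["opening"].round(4))
E
python3 s.py
```

```text
Traceback (most recent call last):
  File "s.py", line 2, in <module>
    o=get_obs();print(round(o["clock"],2),"F",o["force"].round(1),"M",o["moment"].round(3),"yaw",o["orientation"].round(2),o["tool_pos"].round(4),"j6",o["joint_pos"][5].round(1),"tau6",o["tau"][5].round(3),o["opening"].round(4))
                                                                                                                                                                                                              ^^^^^^^^^^^^^^^^^^
AttributeError: 'float' object has no attribute 'round'
```

The opening is 22 mm, not 16, so the tips may be on the stem's collar. Reopen, rise 5 mm and regrip.

Request:
play_rows(
  deltas=[
    [0,0,0,0,0,0],
    [0,0,0,0,0,0],
    [0,0,0.006,0,0,0],
    [0,0,0,0,0,0],
  ],
  gripper=-0.2,
)

```text
clock: 12.45
tool_pos: [0.5565, -0.0961, 0.1516]
orientation: [180.0, -0.0, -20.6]
force: [-0.2, 0.2, -0.6]
opening: 0.0349
gripper_force: 0.0
```

Request:
play_rows(
  deltas=[
    [0,0,0,0,0,0],
    [0,0,0,0,0,0],
    [0,0,0,0,0,0],
    [0,0,0,0,0,0],
    [0,0,0,0,0,0],
    [0,0,0,0,0,0],
  ],
  gripper=-1,
)

```text
clock: 13.05
tool_pos: [0.5565, -0.0953, 0.1509]
orientation: [-180.0, -0.0, -20.5]
force: [0.5, 5.5, -0.4]
opening: 0.016
gripper_force: 30.0
```

```bash
sed -i 's/o\["opening"\].round(4)/o["opening"]/' s.py; python3 s.py
```

```text
13.05 F [ 0.5  5.5 -0.4] M [ 1.953 -0.186  0.07 ] yaw [-1.7996e+02 -1.0000e-02 -2.0540e+01] [ 0.5565 -0.0953  0.1509] j6 59.4 tau6 0.0 0.01599137111951388
```

Request:
play_rows(
  deltas=[
    [0,0.001,0,0,0,0],
    [0,0,0,0,0,-0.01],
    [0,0,0,0,0,-0.0167],
    [0,0,0,0,0,-0.0167],
    [0,0,0,0,0,-0.0167],
    [0,0,0,0,0,-0.0167],
  ],
)

```text
clock: 13.65
tool_pos: [0.5565, -0.095, 0.1509]
orientation: [180.0, -0.0, -34.4]
force: [1.7, 2.4, -1.9]
opening: 0.0159
gripper_force: 30.1
```

```bash
python3 s.py
```

```text
13.65 F [ 1.7  2.4 -1.9] M [ 0.885 -0.581  0.469] yaw [ 1.7999e+02 -2.0000e-02 -3.4440e+01] [ 0.5565 -0.095   0.1509] j6 45.4 tau6 0.399 0.01591793396085568
```

Request:
play_rows(
  deltas=[
    [0,0,0,0,0,-0.0167],
    [0,0,0,0,0,-0.0167],
    [0,0,0,0,0,-0.0167],
    [0,0,0,0,0,-0.0111],
    [0,0,0,0,0,-0.0111],
  ],
)

```text
clock: 14.15
tool_pos: [0.5567, -0.0949, 0.151]
orientation: [-180.0, -0.0, -47.4]
force: [2.6, 2.9, -1.3]
opening: 0.0161
gripper_force: 30.1
```

```bash
python3 s.py
```

```text
14.15 F [ 2.6  2.9 -1.3] M [ 1.064 -0.686  0.444] yaw [-1.7998e+02 -3.0000e-02 -4.7420e+01] [ 0.5567 -0.0949  0.151 ] j6 32.4 tau6 0.125 0.016097281879864922
```

Request:
play_rows(
  deltas=[
    [0,0,0,0,0,-0.0056],
    [0,0,0,0,0,-0.0056],
    [0,0,0,0,0,-0.0056],
    [0,0,0,0,0,-0.0056],
  ],
)

```text
clock: 14.55
tool_pos: [0.5567, -0.0949, 0.151]
orientation: [-180.0, -0.0, -51.5]
force: [4.5, 3.8, -4.7]
opening: 0.0156
gripper_force: 30.1
```

```bash
python3 s.py
```

```text
14.55 F [ 4.5  3.8 -4.7] M [ 1.266 -1.528  0.417] yaw [-1.7996e+02 -2.0000e-02 -5.1470e+01] [ 0.5567 -0.0949  0.151 ] j6 28.3 tau6 -0.067 0.015614507715426709
```

Request:
play_rows(
  deltas=[
    [0,0,0,0,0,-0.0056],
    [0,0,0,0,0,-0.0056],
    [0,0,0,0,0,-0.0056],
    [0,0,0,0,0,-0.0056],
  ],
)

```text
clock: 14.95
tool_pos: [0.5567, -0.0948, 0.1509]
orientation: [-180.0, -0.0, -55.5]
force: [3.8, 3.7, -5.9]
opening: 0.0156
gripper_force: 30.1
```

```bash
python3 s.py
```

```text
14.95 F [ 3.8  3.7 -5.9] M [ 1.245 -1.495  0.492] yaw [-1.7996e+02 -2.0000e-02 -5.5500e+01] [ 0.5567 -0.0948  0.1509] j6 24.3 tau6 -0.158 0.015550042545092508
```

```bash
cat >> s.py <<'E'
from h import *
q,_=snapshot("top");mt=camera_model("top")
h=cv2.cvtColor(q,cv2.COLOR_BGR2HSV)
for s,c,l in blobs(red(q),30): print('red',s,c,onz(mt,*c,.116).round(4)[:2])
cv2.imwrite("pics/last.png",q)
o=get_obs();print("M",o["moment"].round(3))
E
python3 s.py
```

```text
14.95 F [ 3.8  3.7 -5.9] M [ 1.245 -1.495  0.492] yaw [-1.7996e+02 -2.0000e-02 -5.5500e+01] [ 0.5567 -0.0948  0.1509] j6 24.3 tau6 -0.158 0.015550042545092508
red [318, 240, 12, 14, 126] [323.5, 246.3] [ 0.549 -0.034]
red [339, 243, 8, 8, 41] [342.2, 246.9] [ 0.5487 -0.0792]
M [ 1.315 -1.516  0.283]
```

Request:
play_rows(
  deltas=[
    [0,0,0,0,0,-0.0056],
    [0,0,0,0,0,-0.0056],
  ],
)

```text
clock: 15.2
tool_pos: [0.5567, -0.0949, 0.151]
orientation: [-180.0, -0.0, -57.5]
force: [4.5, 3.8, -5.1]
opening: 0.0155
gripper_force: 30.1
```

```bash
python3 s.py
```

```text
15.2 F [ 4.5  3.8 -5.1] M [ 1.331 -1.502  0.454] yaw [-1.7996e+02 -2.0000e-02 -5.7510e+01] [ 0.5567 -0.0949  0.151 ] j6 22.3 tau6 -0.141 0.015523921260597814
red [317, 241, 13, 12, 129] [323.1, 246.7] [ 0.548 -0.033]
red [339, 243, 7, 8, 38] [341.9, 246.6] [ 0.5494 -0.0784]
M [ 1.366 -1.534  0.389]
```

Request:
play_rows(
  deltas=[
    [0,0,0,0,0,-0.0056],
    [0,0,0,0,0,-0.0056],
  ],
)

```text
clock: 15.45
tool_pos: [0.5568, -0.0948, 0.151]
orientation: [-180.0, -0.0, -59.5]
force: [4.0, 3.3, -5.5]
opening: 0.0159
gripper_force: 30.1
```

```bash
python3 s.py
```

```text
15.45 F [ 4.   3.3 -5.5] M [ 1.373 -1.612  0.456] yaw [-1.7995e+02 -2.0000e-02 -5.9530e+01] [ 0.5568 -0.0948  0.151 ] j6 20.3 tau6 -0.139 0.015887330683326602
red [317, 241, 13, 13, 131] [323.0, 246.9] [ 0.5475 -0.0328]
red [338, 243, 8, 8, 38] [341.7, 246.2] [ 0.5504 -0.078 ]
M [ 1.295 -1.645  0.351]
```

Request:
play_rows(
  deltas=[
    [0,0,0,0,0,-0.0056],
    [0,0,0,0,0,-0.0056],
  ],
)

```text
clock: 15.7
tool_pos: [0.5567, -0.0948, 0.1509]
orientation: [-180.0, -0.0, -61.5]
force: [5.2, 3.7, -4.0]
opening: 0.0159
gripper_force: 30.1
```

```bash
python3 s.py
```

```text
15.7 F [ 5.2  3.7 -4. ] M [ 1.365 -1.611  0.522] yaw [-1.7995e+02 -1.0000e-02 -6.1550e+01] [ 0.5567 -0.0948  0.1509] j6 18.3 tau6 -0.166 0.015874881285091416
red [316, 241, 14, 13, 133] [322.7, 247.1] [ 0.547  -0.0321]
red [338, 243, 8, 8, 39] [341.3, 246.0] [ 0.5508 -0.077 ]
M [ 1.334 -1.56   0.439]
```

Request:
play_rows(
  deltas=[
    [0,0,0,0,0,-0.0056],
    [0,0,0,0,0,-0.0056],
  ],
)

```text
clock: 15.95
tool_pos: [0.5568, -0.0948, 0.1509]
orientation: [-180.0, -0.0, -63.6]
force: [5.0, 3.8, -5.0]
opening: 0.0159
gripper_force: 30.2
```

```bash
python3 s.py
```

```text
15.95 F [ 5.   3.8 -5. ] M [ 1.335 -1.646  0.557] yaw [-1.7995e+02 -1.0000e-02 -6.3550e+01] [ 0.5568 -0.0948  0.1509] j6 16.3 tau6 -0.258 0.015903861510739865
red [316, 241, 14, 13, 132] [322.5, 247.0] [ 0.5472 -0.0316]
red [338, 242, 7, 8, 35] [341.1, 245.6] [ 0.5518 -0.0765]
M [ 1.313 -1.653  0.505]
```

Request:
play_rows(
  deltas=[
    [0,0,0,0,0,-0.0056],
    [0,0,0,0,0,-0.0056],
  ],
)

```text
clock: 16.2
tool_pos: [0.5568, -0.0948, 0.151]
orientation: [-179.9, -0.0, -65.6]
force: [4.1, 3.1, -3.8]
opening: 0.0159
gripper_force: 30.4
```

```bash
python3 s.py
```

```text
16.2 F [ 4.1  3.1 -3.8] M [ 1.286 -1.589  0.617] yaw [-1.7995e+02 -1.0000e-02 -6.5560e+01] [ 0.5568 -0.0948  0.151 ] j6 14.2 tau6 -0.345 0.0158517896836921
red [316, 241, 13, 13, 131] [322.5, 247.1] [ 0.547  -0.0316]
red [338, 242, 7, 8, 35] [341.0, 245.2] [ 0.5528 -0.0763]
M [ 1.302 -1.658  0.608]
```

Moment is up 0.16–0.2 N·m on the free baseline (about 0.45), so roughly 8–10 N. A little further.

Request:
play_rows(
  deltas=[
    [0,0,0,0,0,-0.0056],
    [0,0,0,0,0,-0.0028],
  ],
)

```text
clock: 16.45
tool_pos: [0.5568, -0.0948, 0.1509]
orientation: [-180.0, -0.0, -67.1]
force: [4.2, 3.0, -5.6]
opening: 0.0156
gripper_force: 30.5
```

```bash
python3 s.py
```

```text
16.45 F [ 4.2  3.  -5.6] M [ 1.355 -1.613  0.681] yaw [-1.7996e+02 -2.0000e-02 -6.7060e+01] [ 0.5568 -0.0948  0.1509] j6 12.7 tau6 -0.645 0.015643219900880547
red [316, 241, 13, 13, 129] [322.2, 247.0] [ 0.5472 -0.0309]
red [338, 242, 7, 7, 35] [340.7, 244.9] [ 0.5535 -0.0756]
M [ 1.276 -1.666  0.664]
```

About 11.5–12 N by torque. Release and lift away.

Request:
play_rows(
  deltas=[
    [0,0,0,0,0,0],
    [0,0,0,0,0,0],
    [0,0,0,0,0,0],
    [0,0,0,0,0,0],
    [0,0,0.01,0,0,0],
    [0,0,0.03,0,0,0],
    [0,0,0.05,0,0,0],
    [0,0,0.03,0,0,0],
    [0,0,0,0,0,0],
    [0,0,0,0,0,0],
  ],
  gripper=-0.2,
)

```text
clock: 17.5
tool_pos: [0.5563, -0.095, 0.2479]
orientation: [-179.9, -0.0, -67.1]
force: [-0.8, -0.2, -0.5]
opening: 0.0347
gripper_force: 0.0
```

```bash
python3 s.py; python3 - <<'E'
from h import *
m=camera_model("wrist");p,d=snapshot("wrist");cv2.imwrite("pics/w5.png",p)
for s,c,l in blobs(red(p),100):
    y,x=np.nonzero(l);W=np.array([onz(m,u,v,.154)[:2] for u,v in zip(x,y)])*1000
    print(s,c,cv2.minAreaRect(W.astype(np.float32)),'cap',onz(m,*c,.119).round(4))
E
```

```text
17.5 F [-0.8 -0.2 -0.5] M [ 0.082  0.018 -0.019] yaw [-1.7991e+02 -1.0000e-02 -6.7050e+01] [ 0.5563 -0.095   0.2479] j6 12.8 tau6 0.001 0.03474908917208048
red [338, 239, 13, 10, 79] [344.0, 244.0] [ 0.5559 -0.0836]
red [316, 241, 13, 13, 128] [322.2, 247.1] [ 0.547  -0.0308]
M [ 0.064 -0.014  0.017]
[249, 171, 45, 127, 2917] [275.9, 240.7] ((554.673583984375, -84.0291748046875), (30.025562286376953, 99.10324096679688), 8.73199462890625) cap [ 0.5508 -0.0685  0.119 ]
```

View pics/w5.png

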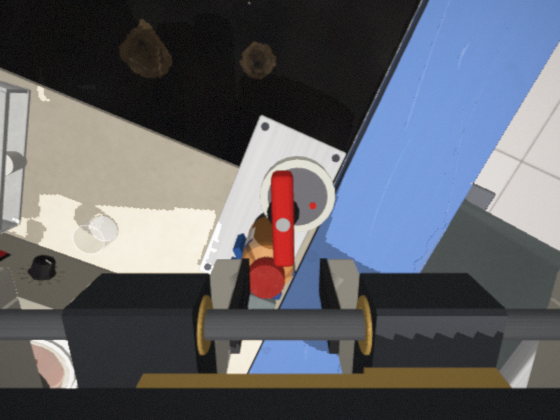

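The bar at (283,218) is still aligned with the tool at -67°, so the cam held. The cap at (266,280) has not moved, and nothing is touching the robot. Handing in.

```bash
python3 -c "
from plant import *
print(close_job())"
```

```text
the job is handed in; nothing more can be done
None
```

The bottle stands upright in the clamp against the sprung jaw, held at about 11–12 N going by the handle torque (force not measured directly); the handle is released and the job was handed in at about 17.6 s of the 64 s.

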